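# Roll the drain pipe to the yellow tape

## Robot

A 7-joint arm with a two-finger parallel gripper is mounted at the origin on the work surface. World frame = base frame: x ahead of the robot, y to its left, z up, the work surface at z = 0. Lengths are in m, angles in rad, forces in N, time in s.
With the tool pointing down it reaches from about 0.4 to 0.925 m from the base axis. Payload 5.6 kg.
Tool frame: the origin (TCP) lies midway between the tips of the shut fingers; the grasp point (between the pads) lies 19 mm behind it; z points along the fingers, x is the direction in which the jaws open and shut, and the axes are right-handed (so a half turn about z gives the same grasp; the last joint's range is limited). The gripper opens to 85 mm and grips with 20 to 120 N. Pads are 22 mm wide; open, the fingers measure 114 mm over their backs; the gripper's body (76 mm by 85 mm) begins 54 mm behind the grasp point. The pads swing forward as they close: fully open they stand 13 mm farther back than shut.
Start: joints at [1.306, 0.468, -0.012, 1.603, 0.006, 1.071, -0.056], TCP at [0.143, -0.634, 0.231] pointing down, gripper open.
Joint ranges: [-2.53, 2.53], [-0.31, 2.02], [-1.57, 1.55], [0.28, 2.44], [-1.29, 4.43], [0.15, 1.84], [-2.92, 2.92]. Speed limits (rad/s): [2.57, 2.57, 3.14, 3.14, 3.14, 3.14, 3.14].

## Interface

Orientations are given as [roll, pitch, yaw] about the fixed x, y, z axes, in that order (R = Rz(yaw) Ry(pitch) Rx(roll)).
In Python, from workcell import arm gives the robot as it stands. The module is installed in compiled form; this text tells all that it offers.
- The arm moves only by the tool jog_arm, never from a script. Its arguments are lists of equal length, an entry for each row: "dr": the turn, a rotation vector about the tool's x, y, z in rad, a list of three; "delta_pos": the shift along the tool's x, y, z in cm, a list of three; "fingers": the closure in counts, from 0 (fully open) to 255 (shut). In form: {"dr": [[rx, ry, rz], ...], "delta_pos": [[dx, dy, dz], ...], "fingers": [fingers, ...]}. A call has 1 to 10 rows; each row shifts and turns the commanded pose from where the row before left it, along the tool's axes as they then stand; what a row does not reach is not made up. A row lasts 1/12 s, in which the tool goes at most 41.7 mm and 7.16 degrees, less where a joint would pass 70% of its speed; a pose out of reach is approached as far as the arm can. A call is refused whole if a number of a shift passes 4.17 or a number of a turn 0.125, either way. A call with a gripper value outside its range is refused whole. The fingers move at their own pace and stop on an object; "force" is the grip in N (left out, the last holds). Time passes only in rows, so rows that do not move let the fingers close. It gives the time, the measured TCP pose, the force and the opening at its end, in the units of the state.
- arm.read_state(): the state, without advancing time (a new reading comes with each control period).
- arm.read_camera(name): name is "scene" or "side" or "wrist"; returns a dict with "color" (420x560x3 uint8, red, green, blue), "fx", "fy", "cx", "cy" (pixels), "view" (4x4, takes a point from world to camera coordinates). Camera axes: x right, y up, looking along -z (the intrinsics and any distortion apply to the point x, -y, -z); pixel columns grow to the right and rows downward; lengths in m; the calibration is good to about 2 mm. A picture is of the moment at which its call begins. There is no depth.
- arm.job_done(): hands the job in, once; it reports no verdict.
The state is a dict: "t": time; "joint_pos": joint angles; "qd": joint speeds; "tau": joint torques, N m; "position": TCP position; "eef_rot": TCP orientation; "force": force on the tool from outside, world axes, zero at the start; "ft_torque": the same for the moment, N m; "width": opening from 0.0 (shut) to 1.0 (fully open).
Only numpy, scipy, OpenCV 4.12 (cv2) and the standard library are available. Lean on these libraries where they do the work, as an engineer would, in place of code of your own. Each camera call takes 0.05 s, during which the arm holds its last target. There are 200 camera calls.

## Task

Roll the orange drain pipe away from the wooden fence along the rubber-topped cutting board, with fingertips pushing on its upper half only (not down beside its lower half), until it lies still on the yellow tape, lengthwise along it, ready to be marked for sawing. It must roll, not be dragged, lifted or carried; pass over the blue tape if that comes first. Leave everything else where it stands and take the hand away at the end.

Things in the scene. Friction and masses are not known exactly. Their poses are not given: they have to be found in the camera images.
- board: fixed cutting board, 380 mm (x) by 300 mm (y); origin at the centre of its underside, z up. Flat black rubber top 22 mm above the origin. A wooden fence along its -x edge: inner face at x = -165 mm, top 45 mm above the rubber. +x, away from the fence, is the rolling direction (about from the robot's right to its left, turned up to 0.5 rad); that end is open.
- pipe: loose orange pipe, a smooth cylinder 80 mm across, 160 mm long, 0.25-0.5 kg, lying 2 to 10 mm off the fence. Origin at its middle on its axis, 40 mm above the rubber. y: the pipe's axis, about along the board's y; x, z turn as it rolls (z, with a black line, starts up). A fingertip moved across its top rolls it half as far; let go after a slow push it stops within some mm (rubber drags).
- tape_yellow: strip of yellow tape stuck flat on the rubber (no step), 30 mm wide (x), 220 mm long (y); origin at its middle, axes parallel to the board's. The target, 90 to 205 mm from the pipe's start towards the board's +x, nearer to the fence than the blue tape or beyond it.
- tape_blue: a like strip of blue tape, 30 by 220 mm, parallel to the yellow one; not the target
- coupler: grey plastic pipe coupler standing on its end on the board, a ring 48 mm across and 45 mm high, origin at the centre of its underside; bystander
- glue_tin: small green-banded glue tin, 46 mm across and 70 mm high, standing on the board, origin at the centre of its underside; bystander
- hammer: hammer lying on the bench beyond the board's end on the robot's left; bystander
- screwdriver: screwdriver lying on the bench on the robot's right; bystander
- paint_tin: white paint tin, 100 mm across and 120 mm high, standing on the bench to the right; bystander
- mug: blue mug, 80 mm across and 90 mm high, standing on the bench to the left; bystander
Things that resemble listed ones, but are neither listed nor needed, are in the scene too. There is more than one size of the pipe; the job needs the larger.

How it is judged:
By the outcome, as a careful person would: the job done as asked, in the order asked, and still so for the second after the job is handed in, with the robot touching nothing.
It also fails if it takes over 69 s, if anything falls off the work surface, if the arm or the gripper's body presses on something with over 40 N, if the wrist force passes 120 N, or if a joint passes its speed limit or range.

## Working session

There is one attempt and no reset: what is moved stays moved. The work goes in short steps, Python scripts to look and compute and a tool call to move; the robot and the scene stay as the last step left them, time stands still between calls to the robot, and variables do not carry over. Pictures are saved under pics/ and viewed, about 8 in all and at most 12, crops included, and the job is handed in when it is done.

Besides the shell and the picture viewer there is one more tool, called after ">>>" in YAML: its name, and indented under it one key for each argument. jog_arm: Moves the arm, as the interface text tells. Its arguments: {"type":"object","properties":{"dr":{"type":"array","items":{"type":"array","items":{"type":"number"}}},"delta_pos":{"type":"array","items":{"type":"array","items":{"type":"number"}}},"fingers":{"type":"array","items":{"type":"number"}},"force":{"type":"number"}},"required":["dr","delta_pos","fingers"]}

```bash
mkdir -p pics; python3 - <<'E'
from workcell import arm
import cv2,numpy as np,pickle
s=arm.read_state();print({k:np.round(v,3) for k,v in s.items()})
d={}
for n in["scene","side"]:
    c=arm.read_camera(n);d[n]=c
    cv2.imwrite(f"pics/{n}0.png",c["color"][:,:,::-1]);print(n,c["fx"],c["fy"],c["cx"],c["cy"],[k for k in c]);print(np.round(c["view"],4))
pickle.dump(d,open("d0.pkl","wb"))
E
```

```text
{'t': np.float64(0.0), 'joint_pos': array([ 1.306,  0.468, -0.012,  1.604,  0.006,  1.071, -0.056]), 'qd': array([ 0.   ,  0.   , -0.001,  0.002, -0.001,  0.   , -0.   ]), 'tau': array([-1.0000e-03, -5.3238e+01,  2.1000e-02, -2.5130e+01,  1.1000e-02,
        8.0000e-03, -0.0000e+00]), 'position': array([ 0.143, -0.634,  0.23 ]), 'eef_rot': array([ 3.141e+00,  2.000e-03, -1.349e+00]), 'force': array([ 0.031, -0.276, -0.703]), 'ft_torque': array([ 0.025,  0.009, -0.029]), 'width': np.float64(0.998)}
scene 473.3616510931469 473.3616510931469 282.0149236067707 205.4273422557288 ['color', 'fx', 'fy', 'cx', 'cy', 'view']
[[ 0.8058  0.5918 -0.0202 -0.345 ]
 [-0.3139  0.4559  0.8329  0.079 ]
 [ 0.5021 -0.6648  0.5531 -1.7331]
 [ 0.      0.      0.      1.    ]]
side 413.9236472343299 413.9236472343299 276.3641076975059 208.98486161045534 ['color', 'fx', 'fy', 'cx', 'cy', 'view']
[[-0.8987 -0.4383  0.0117  0.4194]
 [ 0.3245 -0.6469  0.6901 -0.1902]
 [-0.295   0.624   0.7236 -0.9926]
 [ 0.      0.      0.      1.    ]]
```

View pics/scene0.png

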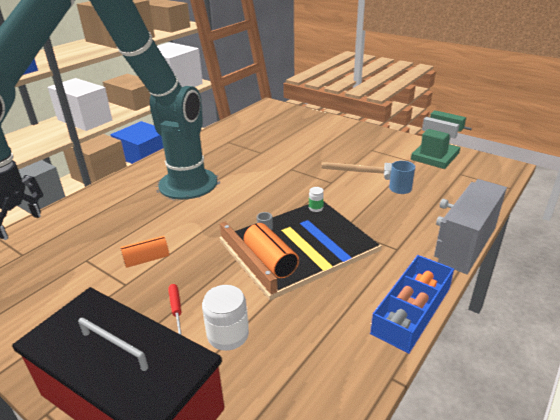

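View pics/side0.png

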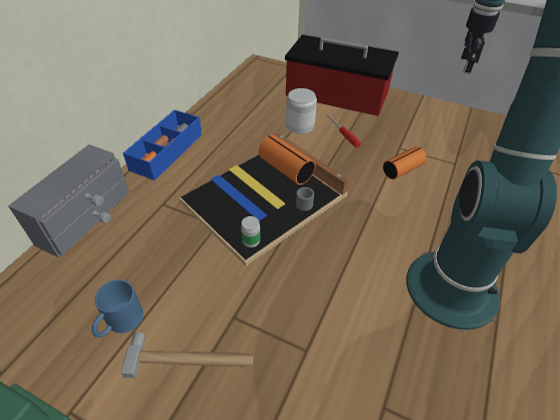

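The scene image shows the large orange pipe at about (270,250) beside the fence. The yellow tape at (307,248) comes before the blue at (325,241), and the coupler (265,220) and glue tin (316,198) stand at the robot-side edge. The side image agrees: pipe (288,158), yellow (257,187), blue (238,197), and the small decoy pipe off the board.

```bash
cat > h.py <<'E'
import cv2,numpy as np
def ray(c,uv):
    R=c["view"][:3,:3];t=c["view"][:3,3]
    d=np.array([(uv[0]-c["cx"])/c["fx"],-(uv[1]-c["cy"])/c["fy"],-1.])
    d=R.T@d; return -R.T@t, d/np.linalg.norm(d)
def onz(c,uv,z):
    o,d=ray(c,uv); return o+d*(z-o[2])/d[2]
def proj(c,p):
    q=c["view"][:3,:3]@np.asarray(p)+c["view"][:3,3]
    return np.array([c["cx"]+c["fx"]*q[0]/-q[2],c["cy"]+c["fy"]*q[1]/q[2]])
def tri(c1,u1,c2,u2):
    o1,d1=ray(c1,u1);o2,d2=ray(c2,u2)
    s=np.linalg.lstsq(np.c_[d1,-d2],o2-o1,rcond=None)[0]
    a=o1+d1*s[0];b=o2+d2*s[1];return (a+b)/2,np.linalg.norm(a-b)
def blobs(c,h0,h1,smin=110,vmin=40,amin=60):
    hsv=cv2.cvtColor(c["color"],cv2.COLOR_RGB2HSV)
    m=cv2.inRange(hsv,(h0,smin,vmin),(h1,255,255))
    cs,_=cv2.findContours(m,cv2.RETR_EXTERNAL,cv2.CHAIN_APPROX_NONE)
    return sorted([k for k in cs if cv2.contourArea(k)>amin],key=cv2.contourArea)[::-1]
def cen(k):
    M=cv2.moments(k);return np.array([M["m10"],M["m01"]])/M["m00"]
def strip(c,k,z=.022):
    P=np.array([onz(c,p[0],z)[:2] for p in k],np.float32)
    r=cv2.minAreaRect(P);b=cv2.boxPoints(r)
    e=[b[1]-b[0],b[2]-b[1]];e.sort(key=np.linalg.norm)
    u=e[1]/np.linalg.norm(e[1]); u=u if u[0]>0 else -u
    return np.array(r[0]),u,[np.linalg.norm(x) for x in e]
E
python3 - <<'E'
import pickle;from h import *
np.set_printoptions(precision=4,suppress=True)
d=pickle.load(open("d0.pkl","rb"))
cc={}
for n,c in d.items():
    for nm,h0,h1,s in[("y",22,34,140),("b",100,125,140),("o",5,17,170),("g",45,80,100)]:
        for k in blobs(c,h0,h1,s)[:9]:
            x,y,w,h=cv2.boundingRect(k);u=cen(k)
            if not(170<u[0]<390 and 130<u[1]<300):continue
            print(n,nm,cv2.contourArea(k),(x,y,w,h),u,end=' ')
            if nm in"yb":
                a=strip(c,k);print("c",a[0],"len dir",a[1],"wl",a[2])
            else:print()
            cc.setdefault((n,nm),u)
for nm in"yb":print(nm,tri(d["scene"],cc["scene",nm],d["side"],cc["side",nm]))
print("tin",[onz(d[n],cc[n,"g"],.045) for n in d if (n,"g") in cc])
a=d["scene"]["color"][170:300,200:390];b=d["side"]["color"][120:260,170:360]
a=cv2.resize(a,(800,547),interpolation=cv2.INTER_CUBIC);b=cv2.resize(b,(800,589),interpolation=cv2.INTER_CUBIC)
cv2.imwrite("pics/sc.png",a[:,:,::-1]);cv2.imwrite("pics/sd.png",b[:,:,::-1])
E
```

```text
scene b 454.0 (300, 220, 51, 41) [325.2533 240.2819] c [ 0.5974 -0.0206] len dir [ 0.9255 -0.3787] wl [np.float32(0.033546716), np.float32(0.21995981)]
scene o 282.0 (244, 223, 54, 55) [271.5165 248.2145] 
scene g 86.5 (309, 200, 15, 9) [315.9056 204.0539] 
side y 518.5 (230, 165, 55, 44) [257.306  186.7711] c [ 0.5758 -0.0866] len dir [ 0.9263 -0.3768] wl [np.float32(0.032720327), np.float32(0.22002587)]
side b 566.0 (212, 175, 55, 46) [238.8248 197.3018] c [ 0.6011 -0.0247] len dir [ 0.9264 -0.3766] wl [np.float32(0.032493226), np.float32(0.21967712)]
side o 1136.0 (259, 135, 57, 50) [282.6118 156.8807] 
side g 109.5 (242, 229, 19, 15) [251.2116 238.7184] Traceback (most recent call last):
  File "<stdin>", line 15, in <module>
KeyError: ('scene', 'y')
```

```bash
python3 - <<'E'
import pickle;from h import *
np.set_printoptions(precision=4,suppress=True)
d=pickle.load(open("d0.pkl","rb"))
c=d["scene"];hsv=cv2.cvtColor(c["color"],cv2.COLOR_RGB2HSV)
print("yellow px",[hsv[r,cc] for r,cc in[(248,307),(240,299),(255,315)]],"orange",[hsv[r,cc] for r,cc in[(243,262),(250,275),(262,282)]])
cc={}
for n,c in d.items():
    for nm,h0,h1,s,v in[("y",24,36,140,90),("b",100,125,140,40),("o",4,16,200,40)]:
        for k in blobs(c,h0,h1,s,v,40)[:9]:
            u=cen(k)
            if not(170<u[0]<390 and 130<u[1]<300):continue
            print(n,nm,cv2.contourArea(k),cv2.boundingRect(k),u,*(strip(c,k) if nm in"yb" else()))
            cc.setdefault((n,nm),u)
for nm in"yb":
    if ("scene",nm) in cc:print(nm,tri(d["scene"],cc["scene",nm],d["side"],cc["side",nm]))
a=d["scene"]["color"][170:300,200:390];b=d["side"]["color"][120:260,170:360]
a=cv2.resize(a,(760,520),interpolation=cv2.INTER_CUBIC);b=cv2.resize(b,(760,560),interpolation=cv2.INTER_CUBIC)
cv2.imwrite("pics/sc.png",a[:,:,::-1]);cv2.imwrite("pics/sd.png",b[:,:,::-1])
E
```

```text
yellow px [array([ 28, 127, 254], dtype=uint8), array([ 29, 125, 254], dtype=uint8), array([ 28, 125, 254], dtype=uint8)] orange [array([ 17, 143, 255], dtype=uint8), array([ 16, 147, 255], dtype=uint8), array([85, 44, 35], dtype=uint8)]
scene b 454.0 (300, 220, 51, 41) [325.2533 240.2819] [ 0.5974 -0.0206] [ 0.9255 -0.3787] [np.float32(0.033546716), np.float32(0.21995981)]
side y 518.5 (230, 165, 55, 44) [257.306  186.7711] [ 0.5758 -0.0866] [ 0.9263 -0.3768] [np.float32(0.032720327), np.float32(0.22002587)]
side b 566.0 (212, 175, 55, 46) [238.8248 197.3018] [ 0.6011 -0.0247] [ 0.9264 -0.3766] [np.float32(0.032493226), np.float32(0.21967712)]
b (array([ 0.6002, -0.0228,  0.0196]), np.float64(0.007284822837695339))
```

View pics/sc.png

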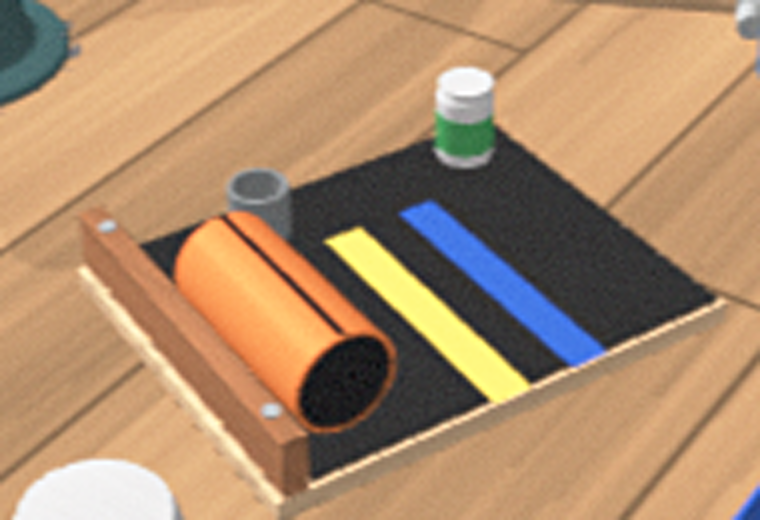

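View pics/sd.png

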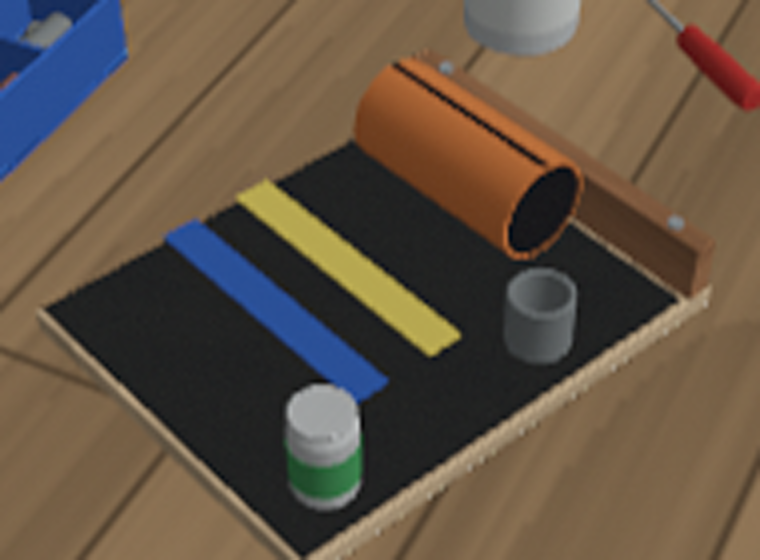

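```bash
cat >> h.py <<'E'
def pipe(c,lo,hi,roi,z=.062):
    """axis line from bisecting plane of the two silhouette tangent planes; returns point,dir on z"""
    x0,y0,x1,y1=roi
    hsv=cv2.cvtColor(c["color"],cv2.COLOR_RGB2HSV);m=np.zeros(hsv.shape[:2],np.uint8)
    m[y0:y1,x0:x1]=cv2.inRange(hsv,lo,hi)[y0:y1,x0:x1]
    m=cv2.morphologyEx(m,cv2.MORPH_CLOSE,np.ones((5,5),np.uint8))
    cs,_=cv2.findContours(m,cv2.RETR_EXTERNAL,cv2.CHAIN_APPROX_NONE)
    k=max(cs,key=cv2.contourArea);h=cv2.convexHull(k)
    P=h[:,0].astype(float);L=np.roll(P,-1,0)-P;o=np.argsort(-np.linalg.norm(L,axis=1))
    ctr=cen(k);ns=[];Q=k[:,0].astype(float)
    n0=None
    for i in o:
        t=L[i]/np.linalg.norm(L[i]);nn=np.array([-t[1],t[0]])
        if n0 is not None and nn@n0>-.8:continue
        if n0 is None:n0=nn
        dd=abs((Q-P[i])@nn);s=(Q-P[i])@t;S=Q[dd<1.2]
        vx,vy,px,py=cv2.fitLine(S.astype(np.float32),cv2.DIST_HUBER,0,.01,.01).ravel()
        # push half pixel outward
        nrm=np.array([-vy,vx]);nrm*=np.sign(nrm@(np.array([px,py])-ctr))
        a=np.array([px,py])+.5*nrm
        N=np.cross(ray(c,a)[1],ray(c,a+20*np.array([vx,vy]))[1]);N/=np.linalg.norm(N)
        if N@ray(c,ctr)[1]<0:N=-N
        ns.append(N)
        if len(ns)==2:break
    B=ns[0]-ns[1];B/=np.linalg.norm(B)
    half=np.arccos(np.clip(-ns[0]@ns[1],-1,1))/2
    o,_=ray(c,ctr);dirn=np.cross(B,[0,0,1]);dirn/=np.linalg.norm(dirn)
    # point on plane z nearest centre ray
    q=onz(c,ctr,z);A=np.array([B,[0,0,1],dirn]);p=np.linalg.solve(A,[B@o,z,dirn@q])
    dist=np.linalg.norm(np.cross(p-o,np.cross(*ns)/np.linalg.norm(np.cross(*ns))))
    return p,dirn*np.sign(dirn[0]),dist*np.sin(half),k,m
E
python3 - <<'E'
import pickle;from h import *
np.set_printoptions(precision=4,suppress=True)
d=pickle.load(open("d0.pkl","rb"));S,D=d["scene"],d["side"]
for k in blobs(S,24,36,100,150,40):
    if 200<cen(k)[0]<390 and cen(k)[1]>215:
        print("y scene",strip(S,k),cv2.contourArea(k),"tri",tri(S,cen(k),D,[257.306,186.771]))
for l in([257,224.25],[269,0]),:pass
for a,b in(([257,224.25],[306.25,160.75]),([285,252.5],[269.25,136])):print("line end",tri(S,a,D,b),onz(S,a,.102),onz(D,b,.102))
n_=np.array([.378,.926,0])
for c,lo,hi,roi in((S,(8,120,150),(19,255,255),(238,215,302,280)),(D,(5,140,60),(16,255,255),(255,130,320,188))):
    p,u,r,k,m=pipe(c,lo,hi,roi);print("pipe",p,u,"r",r,"area",cv2.contourArea(k),cv2.boundingRect(k), "along tape-n",p@n_)
# coupler & tin bottoms, pipe end rims by hand (crop/4+offset)
f=lambda u,v:(200+u/4,170+v/4);g=lambda u,v:(170+u/4,120+v/4)
print("coupler top",onz(S,f(260,187),.067),onz(D,g(541,288),.067))
print("tin top",onz(S,f(466,80),.092),onz(D,g(322,398),.092))
print("near end hub S",onz(S,f(345,383),.062),"D end",onz(D,g(545,211),.062))
print("yellow n",np.array([.5758,-.0866])@n_[:2])
E
```

```text
y scene (array([ 0.575 , -0.0841]), array([ 0.9256, -0.3784], dtype=float32), [np.float32(0.030112047), np.float32(0.22047506)]) 446.5 tri (array([ 0.5754, -0.0853,  0.018 ]), np.float64(0.009543160370819538))
line end (array([ 0.4576, -0.1614,  0.1029]), np.float64(0.006415882999428165)) [ 0.4601 -0.1596  0.102 ] [ 0.4556 -0.1649  0.102 ]
line end (array([ 0.5991, -0.2181,  0.1036]), np.float64(0.0022017333556647706)) [ 0.599 -0.216  0.102] [ 0.5993 -0.2208  0.102 ]
pipe [ 0.5116 -0.2059  0.062 ] [ 0.9285 -0.3713 -0.    ] r 0.05793539037095304 area 1843.0 (238, 223, 61, 57) along tape-n 0.002727770194606935
pipe [ 0.5265 -0.1915  0.062 ] [ 0.932  -0.3624 -0.    ] r 0.041237023338823224 area 1540.5 (258, 134, 58, 51) along tape-n 0.021656865206043256
coupler top [ 0.4239 -0.0788  0.067 ] [ 0.4209 -0.0825  0.067 ]
tin top [0.4903 0.1039 0.092 ] [0.4937 0.0916 0.092 ]
near end hub S [ 0.6047 -0.2194  0.062 ] D end [ 0.4513 -0.1614  0.062 ]
yellow n 0.1374608
```

Measured (n is along the board's +x, (0.378,0.926); u is along the tape, yaw −0.386):

| Item | Position | Check |
|---|---|---|
| Pipe | (0.528,−0.191), n≈0.0225 | r=41 mm, length≈164 mm |
| Yellow tape | n≈0.1385 | 30–33×220 mm, z≈0.02 |
| Coupler | 35 mm clear of the pipe's end | – |

The pipe has about 116 mm to go. I'll put two open fingertips on top, jaws along the pipe axis, and roll it in strokes.

>>> jog_arm:
  dr:
    - [0, 0, -0.1214]
    - [0, 0, -0.1214]
    - [0, 0, -0.1214]
    - [0, 0, -0.1214]
    - [0, 0, -0.1214]
    - [0, 0, -0.1214]
    - [0, 0, -0.1214]
    - [0, 0, -0.1214]
    - [0, 0, 0]
  delta_pos:
    - [0, 0, 0]
    - [0, 0, 0]
    - [0, 0, 0]
    - [0, 0, 0]
    - [0, 0, 0]
    - [0, 0, 0]
    - [0, 0, 0]
    - [0, 0, 0]
    - [0, 0, 0]
  fingers: [0, 0, 0, 0, 0, 0, 0, 0, 0]

```text
t: 0.85
position: [0.1428, -0.6338, 0.2307]
eef_rot: [-3.141, 0.0, -0.375]
force: [0.2, 0.5, 0.2]
width: 1.0
```

>>> jog_arm:
  dr:
    - [0, 0, 0]
    - [0, 0, 0]
    - [0, 0, 0]
    - [0, 0, 0]
    - [0, 0, 0]
    - [0, 0, 0]
    - [0, 0, 0]
    - [0, 0, 0]
    - [0, 0, 0]
    - [0, 0, 0]
  delta_pos:
    - [1.2, -3.4, 0]
    - [1.2, -3.4, 0]
    - [1.2, -3.4, 0]
    - [1.2, -3.4, 0]
    - [1.2, -3.4, 0]
    - [1.2, -3.4, 0]
    - [1.2, -3.4, 0]
    - [1.2, -3.4, 0]
    - [1.2, -3.4, 0]
    - [0, 0, 0]
  fingers: [0, 0, 0, 0, 0, 0, 0, 0, 0, 0]

```text
t: 1.68
position: [0.3617, -0.3828, 0.2316]
eef_rot: [-3.138, -0.002, -0.371]
force: [-0.4, 0.1, -1.2]
width: 0.996
```

>>> jog_arm:
  dr:
    - [0, 0, 0]
    - [0, 0, 0]
    - [0, 0, 0]
    - [0, 0, 0]
    - [0, 0, 0]
    - [0, 0, 0]
    - [0, 0, 0]
    - [0, 0, 0]
    - [0, 0, 0]
    - [0, 0, 0]
  delta_pos:
    - [1.2, -3.15, 0]
    - [1.2, -3.15, 0]
    - [1.2, -3.15, 0]
    - [1.2, -3.15, 0]
    - [1.2, -3.15, 0]
    - [1.2, -3.15, 0]
    - [1.2, -3.15, 0]
    - [0, 0, 4]
    - [0, 0, 4]
    - [0, 0, 0]
  fingers: [0, 0, 0, 0, 0, 0, 0, 0, 0, 0]

```text
t: 2.52
position: [0.5109, -0.2137, 0.1443]
eef_rot: [-3.141, 0.013, -0.38]
force: [-2.6, 0.2, -0.9]
width: 0.998
```

```bash
python3 - <<'E'
from workcell import arm
import cv2,numpy as np,pickle
c=arm.read_camera("wrist");s=arm.read_state();pickle.dump((c,s),open("w.pkl","wb"))
cv2.imwrite("pics/w1.png",c["color"][:,:,::-1])
print(s["position"],s["eef_rot"],s["force"],s["joint_pos"])
E
```

```text
[ 0.51261185 -0.21467508  0.14775169] [-3.141475    0.00918151 -0.37979706] [ 0.3302717  -0.48739584  0.740062  ] [ 0.67028321  0.460619   -0.42096471  1.87794488  0.24031357  0.8621103
 -0.25077721]
```

View pics/w1.png

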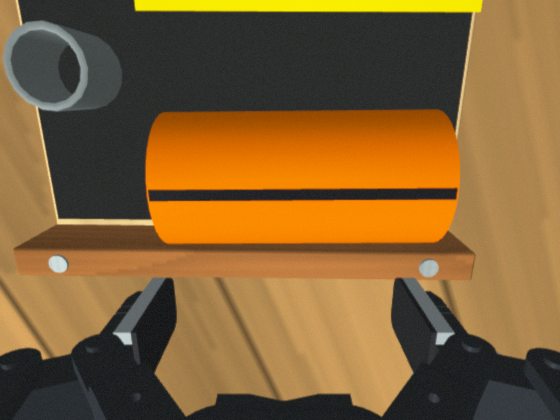

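The wrist view shows the pipe lying parallel to the jaw line (rows 110–243, black line at row 192) and the yellow tape's near edge at row 11. The coupler is clear at upper left.

```bash
python3 - <<'E'
import pickle;from h import *
np.set_printoptions(precision=4,suppress=True)
c,s=pickle.load(open("w.pkl","rb"))
a=-.386;u=np.array([np.cos(a),np.sin(a)]);n=np.array([-u[1],u[0]])
f=lambda p:np.array([p[:2]@u,p[:2]@n])
for nm,uv,z in(("lineL",(147,196),.102),("lineR",(458,193),.102),("tapeL",(136,11),.022),("tapeR",(481,12),.022),("fenceL",(58,221),.022),("coupler",(45,68),.067)):
    p=onz(c,uv,z);print(nm,p,"u,n",f(p))
print("tcp",f(s["position"]))
m=(8,150,120),(19,255,255)
p,uu,r,k,_=pipe(c,*m,(100,100,500,250));print(p,uu,r,f(p),cv2.boundingRect(k),np.arctan2(uu[1],uu[0]))
E
```

```text
lineL [ 0.4531 -0.1639  0.102 ] u,n [0.4814 0.0188]
lineR [ 0.6034 -0.2214  0.102 ] u,n [0.6423 0.022 ]
tapeL [ 0.4674 -0.0599  0.022 ] u,n [0.4556 0.1205]
tapeR [ 0.6727 -0.143   0.022 ] u,n [0.677  0.1208]
fenceL [ 0.3426 -0.1648  0.022 ] u,n [ 0.3794 -0.0237]
coupler [ 0.4183 -0.0803  0.067 ] u,n [0.4177 0.0831]
tcp [ 0.5557 -0.0059]
[ 0.53   -0.1934  0.062 ] [ 0.9317 -0.3634  0.    ] 0.04047732412246351 [0.5638 0.0203] (145, 110, 316, 135) -0.3718638211467048
```

>>> jog_arm:
  dr:
    - [0, 0, 0]
    - [0, 0, 0]
    - [0, 0, 0]
    - [0, 0, 0]
    - [0, 0, 0]
    - [0, 0, 0]
  delta_pos:
    - [0.3, -0.3, 1.5]
    - [0.3, -0.3, 1.5]
    - [0, 0, 1.5]
    - [0, 0, 0.5]
    - [0, 0, 0]
    - [0, 0, 0]
  fingers: [0, 0, 0, 0, 0, 0]

```text
t: 3.07
position: [0.5241, -0.213, 0.1029]
eef_rot: [3.141, -0.002, -0.379]
force: [0.4, -0.0, -0.2]
width: 0.997
```

>>> jog_arm:
  dr:
    - [0, 0, 0]
    - [0, 0, 0]
    - [0, 0, 0]
    - [0, 0, 0]
    - [0, 0, 0]
  delta_pos:
    - [0, 0, 0.5]
    - [0, 0, 0.5]
    - [0, 0, 0.2]
    - [0, 0, 0.2]
    - [0, 0, 0]
  fingers: [0, 0, 0, 0, 0]

```text
t: 3.48
position: [0.5232, -0.2121, 0.0869]
eef_rot: [3.142, 0.001, -0.378]
force: [-0.4, -0.9, -0.6]
width: 1.0
```

>>> jog_arm:
  dr:
    - [0, 0, 0]
    - [0, 0, 0]
    - [0, 0, 0]
  delta_pos:
    - [0, 0, 0.15]
    - [0, 0, 0.1]
    - [0, 0, 0]
  fingers: [0, 0, 0]

```text
t: 3.73
position: [0.5233, -0.2129, 0.0859]
eef_rot: [3.14, 0.0, -0.378]
force: [-4.3, -0.3, 9.4]
width: 1.0
```

>>> jog_arm:
  dr:
    - [0, 0, 0]
    - [0, 0, 0]
    - [0, 0, 0]
    - [0, 0, 0]
    - [0, 0, 0]
    - [0, 0, 0]
    - [0, 0, 0]
    - [0, 0, 0]
  delta_pos:
    - [0, -0.2, 0]
    - [0, -0.3, 0]
    - [0, -0.3, 0]
    - [0, -0.3, 0]
    - [0, -0.3, 0]
    - [0, -0.3, 0]
    - [0, -0.3, 0]
    - [0, -0.3, 0]
  fingers: [0, 0, 0, 0, 0, 0, 0, 0]

```text
t: 4.4
position: [0.5319, -0.191, 0.0882]
eef_rot: [3.139, 0.0, -0.378]
force: [-11.0, 2.5, 29.4]
width: 0.999
```

```bash
cat > look.py <<'E'
import sys,pickle;from h import *
from workcell import arm
np.set_printoptions(precision=4,suppress=True)
a=-.386;u=np.array([np.cos(a),np.sin(a)]);n=np.array([-u[1],u[0]])
f=lambda p:np.array([p[:2]@u,p[:2]@n])
for nm in sys.argv[2:]:
    c=arm.read_camera(nm);pickle.dump(c,open(f"{sys.argv[1]}_{nm}.pkl","wb"))
    cv2.imwrite(f"pics/{sys.argv[1]}_{nm}.png",c["color"][:,:,::-1])
    # colour box / roi around the pipe path
    lo,hi=((5,140,60),(16,255,255)) if nm=="side" else ((8,120,190),(19,255,255)) if nm=="scene" else ((8,150,120),(19,255,255))
    roi={"side":(225,125,320,200),"scene":(246,200,345,285),"wrist":(60,20,520,330)}[nm]
    try:
        p,uu,r,k,_=pipe(c,lo,hi,roi);print(nm,"pipe un",f(p),"r",r,"skew",np.arctan2(uu[1],uu[0])-a,cv2.boundingRect(k))
    except Exception as e:print(nm,e)
s=arm.read_state();print("t",s["t"],"tcp un",f(s["position"]),s["position"][2],s["eef_rot"],"F",s["force"])
E
python3 look.py s1 side wrist
```

```text
side pipe un [0.5585 0.032 ] r 0.04174616392601649 skew 0.0176003414515567 (256, 136, 57, 51)
wrist pipe un [0.5611 0.0323] r 0.04043590984640021 skew 0.016945809524324784 (66, 154, 423, 172)
t 4.5 tcp un [0.5646 0.0242] 0.08824036754423877 [ 3.1403 -0.0002 -0.3774] F [-10.2287   2.7015  27.835 ]
```

>>> jog_arm:
  dr:
    - [0, 0, 0.002]
    - [0, 0, 0.002]
    - [0, 0, 0.002]
    - [0, 0, 0.002]
    - [0, 0, 0.002]
    - [0, 0, 0.002]
    - [0, 0, 0.002]
    - [0, 0, 0.002]
    - [0, 0, 0.002]
    - [0, 0, 0]
  delta_pos:
    - [0, -0.2, -0.07]
    - [0, -0.3, -0.05]
    - [0, -0.3, 0]
    - [0, -0.3, 0]
    - [0, -0.3, 0]
    - [0, -0.3, 0]
    - [0, -0.3, 0]
    - [0, -0.3, 0]
    - [0, -0.3, 0]
    - [0, -0.3, 0]
  fingers: [0, 0, 0, 0, 0, 0, 0, 0, 0, 0]

```text
t: 5.33
position: [0.5434, -0.1632, 0.0886]
eef_rot: [3.141, -0.001, -0.394]
force: [-6.8, 2.6, 19.9]
width: 1.003
```

>>> jog_arm:
  dr:
    - [0, 0, 0]
    - [0, 0, 0]
    - [0, 0, 0]
    - [0, 0, 0]
    - [0, 0, 0]
    - [0, 0, 0]
    - [0, 0, 0]
    - [0, 0, 0]
  delta_pos:
    - [0, -0.3, 0]
    - [0, -0.3, 0]
    - [0, -0.3, 0]
    - [0, -0.3, 0]
    - [0, -0.3, 0]
    - [0, -0.2, 0]
    - [0, -0.1, 0]
    - [0, 0, 0]
  fingers: [0, 0, 0, 0, 0, 0, 0, 0]

```text
t: 6.0
position: [0.5505, -0.1458, 0.0879]
eef_rot: [-3.141, -0.001, -0.394]
force: [-4.6, 3.8, 14.5]
width: 0.998
```

```bash
python3 look.py s2 side wrist
```

```text
side pipe un [0.5728 0.0568] r 0.041723889817442246 skew -0.000611202584938797 (249, 141, 58, 50)
wrist pipe un [0.562 0.066] r 0.031021104844996567 skew -0.001780367454369991 (77, 201, 403, 129)
t 6.1 tcp un [0.5649 0.072 ] 0.08797103959173469 [-3.1412 -0.0008 -0.3939] F [-5.4152  3.4615 14.0446]
```

>>> jog_arm:
  dr:
    - [0, 0, 0]
    - [0, 0, 0]
    - [0, 0, 0]
    - [0, 0, 0]
    - [0, 0, 0]
    - [0, 0, 0]
    - [0, 0, 0]
  delta_pos:
    - [0, 0, -0.5]
    - [0, 0, -1.0]
    - [0, 1.2, 0]
    - [0, 1.2, 0]
    - [0, 1.1, 0]
    - [0, 0, 0]
    - [0, 0, 0]
  fingers: [0, 0, 0, 0, 0, 0, 0]

```text
t: 6.68
position: [0.5354, -0.1813, 0.1005]
eef_rot: [3.141, 0.001, -0.399]
force: [0.0, -0.3, -0.1]
width: 1.001
```

```bash
python3 look.py s3 side wrist
```

```text
side pipe un [0.5773 0.0531] r 0.0437783458560494 skew -0.006193057530505086 (249, 139, 58, 52)
wrist pipe un [0.5619 0.0557] r 0.04046057660975568 skew 0.003985613945970912 (79, 123, 400, 166)
t 6.7833 tcp un [0.5643 0.0355] 0.100685061081444 [-3.1412  0.0005 -0.3963] F [0.7483 0.5295 0.0653]
```

>>> jog_arm:
  dr:
    - [0, 0, 0]
    - [0, 0, 0]
    - [0, 0, 0]
    - [0, 0, 0]
    - [0, 0, 0]
    - [0, 0, 0]
    - [0, 0, 0]
    - [0, 0, 0]
    - [0, 0, 0]
    - [0, 0, 0]
  delta_pos:
    - [0, 0, 0.8]
    - [0, 0, 0.5]
    - [0, 0, 0.3]
    - [0, 0, 0]
    - [0, -0.2, 0]
    - [0, -0.3, 0]
    - [0, -0.3, 0]
    - [0, -0.3, -0.03]
    - [0, -0.3, -0.03]
    - [0, -0.3, -0.03]
  fingers: [0, 0, 0, 0, 0, 0, 0, 0, 0, 0]

```text
t: 7.62
position: [0.5427, -0.1636, 0.0879]
eef_rot: [3.14, 0.001, -0.395]
force: [-7.7, 1.2, 22.7]
width: 1.002
```

>>> jog_arm:
  dr:
    - [0, 0, 0]
    - [0, 0, 0]
    - [0, 0, 0]
    - [0, 0, 0]
    - [0, 0, 0]
    - [0, 0, 0]
    - [0, 0, 0]
    - [0, 0, 0]
    - [0, 0, 0]
    - [0, 0, 0]
  delta_pos:
    - [0, -0.3, 0]
    - [0, -0.3, 0]
    - [0, -0.3, 0]
    - [0, -0.3, 0]
    - [0, -0.3, 0]
    - [0, -0.3, 0]
    - [0, -0.3, 0]
    - [0, -0.3, 0]
    - [0, -0.3, 0]
    - [0, -0.3, 0]
  fingers: [0, 0, 0, 0, 0, 0, 0, 0, 0, 0]

```text
t: 8.45
position: [0.5544, -0.1345, 0.0886]
eef_rot: [3.141, 0.001, -0.395]
force: [-10.7, 3.3, 27.0]
width: 1.004
```

>>> jog_arm:
  dr:
    - [0, 0, 0]
    - [0, 0, 0]
    - [0, 0, 0]
    - [0, 0, 0]
    - [0, 0, 0]
    - [0, 0, 0]
    - [0, 0, 0]
    - [0, 0, 0]
    - [0, 0, 0]
  delta_pos:
    - [0, -0.3, 0]
    - [0, -0.3, 0]
    - [0, -0.3, 0]
    - [0, -0.3, 0]
    - [0, -0.3, 0]
    - [0, -0.3, 0]
    - [0, -0.2, 0]
    - [0, -0.1, 0]
    - [0, 0, 0]
  fingers: [0, 0, 0, 0, 0, 0, 0, 0, 0]

```text
t: 9.2
position: [0.5627, -0.114, 0.0879]
eef_rot: [-3.14, 0.001, -0.394]
force: [-8.2, 4.7, 22.2]
width: 1.0
```

```bash
python3 look.py s4 side wrist
```

```text
side pipe un [0.5738 0.0912] r 0.03978932805924206 skew -0.008394422682508729 (240, 145, 58, 52)
wrist pipe un [0.5621 0.1   ] r 0.030865693555524477 skew -0.0007963808544874107 (78, 202, 405, 128)
t 9.3 tcp un [0.5643 0.1062] 0.08789190809232815 [-3.1405  0.0008 -0.3939] F [-8.4259  4.7462 21.6214]
```

>>> jog_arm:
  dr:
    - [0, 0, 0]
    - [0, 0, 0]
    - [0, 0, 0]
    - [0, 0, 0]
    - [0, 0, 0]
    - [0, 0, 0]
    - [0, 0, 0]
  delta_pos:
    - [0, 0, -0.5]
    - [0, 0, -1.0]
    - [0, 1.2, 0]
    - [0, 1.2, 0]
    - [0, 1.1, 0]
    - [0, 0, 0]
    - [0, 0, 0]
  fingers: [0, 0, 0, 0, 0, 0, 0]

```text
t: 9.88
position: [0.5481, -0.1509, 0.1003]
eef_rot: [3.141, 0.001, -0.399]
force: [-0.0, -0.9, -0.8]
width: 0.998
```

```bash
python3 look.py s5 side wrist; python3 - <<'E'
import pickle;from h import *
c=pickle.load(open("s5_wrist.pkl","rb"))
a=-.386;u=np.array([np.cos(a),np.sin(a)]);n=np.array([-u[1],u[0]])
for k in blobs(c,24,36,140,90,40)[:3]:
    P=np.array([onz(c,p[0],.022)[:2] for p in k]);print(cv2.boundingRect(k),"n",(P@n).min(),(P@n).max(),"u",(P@u).min(),(P@u).max(),strip(c,k))
E
```

```text
side pipe un [0.5598 0.0914] r 0.04056790973510584 skew -0.0022281419798713675 (240, 144, 58, 53)
wrist pipe un [0.5618 0.0905] r 0.04006810691388833 skew 0.004268106564378538 (77, 119, 403, 166)
t 9.9833 tcp un [0.5647 0.0685] 0.10056768555359591 [-3.1412  0.0005 -0.3963] F [0.7706 1.3337 0.1012]
(89, 78, 393, 56) n 0.12024532764624575 0.1511662168441921 u 0.45442113199243356 0.6767308780453674 (array([ 0.5754295 , -0.08629342]), array([ 0.9220485 , -0.38707444], dtype=float32), [np.float32(0.030484913), np.float32(0.22246632)])
```

View pics/s5_wrist.png

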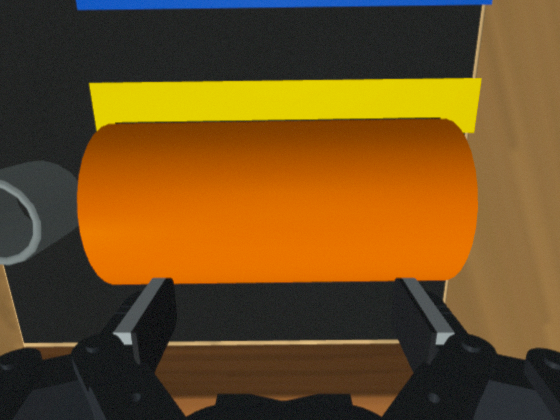

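The wrist view shows the pipe (rows 119–285) parallel to the yellow tape (rows 78–134) and just short of it; the coupler at left is clear. Both cameras give 45 mm left, so I'll do about 38 mm now and then a short final stroke.

>>> jog_arm:
  dr:
    - [0, 0, 0]
    - [0, 0, 0]
    - [0, 0, 0]
    - [0, 0, 0]
    - [0, 0, 0]
    - [0, 0, 0]
    - [0, 0, 0]
    - [0, 0, 0]
    - [0, 0, 0]
    - [0, 0, 0]
  delta_pos:
    - [0, 0, 0.8]
    - [0, 0, 0.5]
    - [0, 0, 0.3]
    - [0, 0, 0]
    - [0, -0.2, 0]
    - [0, -0.3, 0]
    - [0, -0.3, 0]
    - [0, -0.3, -0.04]
    - [0, -0.3, -0.04]
    - [0, -0.3, -0.04]
  fingers: [0, 0, 0, 0, 0, 0, 0, 0, 0, 0]

```text
t: 10.82
position: [0.5556, -0.1333, 0.0876]
eef_rot: [3.14, 0.0, -0.396]
force: [-5.7, 0.2, 17.1]
width: 1.002
```

>>> jog_arm:
  dr:
    - [0, 0, 0]
    - [0, 0, 0]
    - [0, 0, 0]
    - [0, 0, 0]
    - [0, 0, 0]
    - [0, 0, 0]
    - [0, 0, 0]
    - [0, 0, 0]
    - [0, 0, 0]
    - [0, 0, 0]
  delta_pos:
    - [0, -0.3, 0]
    - [0, -0.3, 0]
    - [0, -0.3, 0]
    - [0, -0.3, 0]
    - [0, -0.3, 0]
    - [0, -0.3, 0]
    - [0, -0.3, 0]
    - [0, -0.3, 0]
    - [0, -0.3, 0]
    - [0, -0.3, 0]
  fingers: [0, 0, 0, 0, 0, 0, 0, 0, 0, 0]

```text
t: 11.65
position: [0.5674, -0.104, 0.0886]
eef_rot: [-3.141, 0.0, -0.395]
force: [-9.7, 3.3, 24.3]
width: 0.997
```

>>> jog_arm:
  dr:
    - [0, 0, 0]
    - [0, 0, 0]
    - [0, 0, 0]
    - [0, 0, 0]
    - [0, 0, 0]
    - [0, 0, 0]
    - [0, 0, 0]
    - [0, 0, 0]
    - [0, 0, 0]
    - [0, 0, 0]
  delta_pos:
    - [0, -0.3, 0]
    - [0, -0.3, 0]
    - [0, -0.3, 0]
    - [0, -0.3, 0]
    - [0, -0.3, 0]
    - [0, -0.3, 0]
    - [0, -0.3, 0]
    - [0, -0.2, 0]
    - [0, -0.1, 0]
    - [0, 0, 0]
  fingers: [0, 0, 0, 0, 0, 0, 0, 0, 0, 0]

```text
t: 12.48
position: [0.5768, -0.0808, 0.0881]
eef_rot: [-3.14, 0.0, -0.394]
force: [-6.8, 4.7, 18.8]
width: 1.003
```

>>> jog_arm:
  dr:
    - [0, 0, 0]
    - [0, 0, 0]
    - [0, 0, 0]
    - [0, 0, 0]
    - [0, 0, 0]
    - [0, 0, 0]
    - [0, 0, 0]
  delta_pos:
    - [0, 0, -0.5]
    - [0, 0, -1.0]
    - [0, 0.9, 0]
    - [0, 0.9, 0]
    - [0, 0.9, 0]
    - [0, 0, 0]
    - [0, 0, 0]
  fingers: [0, 0, 0, 0, 0, 0, 0]

```text
t: 13.07
position: [0.5653, -0.1101, 0.1005]
eef_rot: [3.141, 0.001, -0.398]
force: [-0.2, 0.0, 0.2]
width: 1.0
```

```bash
python3 look.py s6 side wrist scene
```

```text
side pipe un [0.5801 0.1283] r 0.04051429907088648 skew 0.008851195885939467 (230, 149, 59, 51)
wrist pipe un [0.5614 0.1275] r 0.040447591877879524 skew 0.0030687585180061983 (78, 134, 397, 164)
scene pipe un [0.5385 0.131 ] r 0.03907086447898393 skew -0.004188378171192164 (276, 212, 50, 49)
t 13.2167 tcp un [0.5651 0.1127] 0.10086280316857567 [-3.1413  0.0003 -0.3956] F [ 1.047  -0.0943 -0.2617]
```

>>> jog_arm:
  dr:
    - [0, 0, 0]
    - [0, 0, 0]
    - [0, 0, 0]
    - [0, 0, 0]
    - [0, 0, 0]
    - [0, 0, 0]
    - [0, 0, 0]
    - [0, 0, 0]
    - [0, 0, 0]
    - [0, 0, 0]
  delta_pos:
    - [0, 0, 0.8]
    - [0, 0, 0.5]
    - [0, 0, 0.2]
    - [0, 0, 0]
    - [0, -0.2, 0]
    - [0, -0.3, 0]
    - [0, -0.3, 0]
    - [0, -0.3, 0]
    - [0, -0.25, 0]
    - [0, -0.1, 0]
  fingers: [0, 0, 0, 0, 0, 0, 0, 0, 0, 0]

```text
t: 14.05
position: [0.5721, -0.0935, 0.0884]
eef_rot: [-3.141, -0.0, -0.395]
force: [-7.0, 1.3, 22.8]
width: 1.001
```

>>> jog_arm:
  dr:
    - [0, 0, 0]
    - [0, 0, 0]
    - [0, 0, 0]
    - [0, 0, 0]
    - [0, 0, 0]
  delta_pos:
    - [0, 0, 0]
    - [0, 0, -0.5]
    - [0, 0, -1.0]
    - [0, 0, 0]
    - [0, 0, 0]
  fingers: [0, 0, 0, 0, 0]

```text
t: 14.47
position: [0.5719, -0.0953, 0.1012]
eef_rot: [-3.141, -0.001, -0.396]
force: [0.8, -0.2, -0.1]
width: 1.002
```

```bash
python3 look.py s7 side wrist scene
```

```text
side pipe un [0.5786 0.1361] r 0.04082342142383935 skew 0.0029826951422065595 (228, 150, 59, 50)
wrist pipe un [0.5613 0.135 ] r 0.040393270736416284 skew 0.0032757416160800745 (81, 149, 390, 162)
scene pipe un [0.5386 0.1361] r 0.06964063109899678 skew -1.1239492576662848 (279, 211, 50, 47)
t 14.6167 tcp un [0.5651 0.1267] 0.1004361339599434 [ 3.1413  0.001  -0.396 ] F [ 0.2146 -0.0854 -0.327 ]
```

>>> jog_arm:
  dr:
    - [0, 0, 0]
    - [0, 0, 0]
    - [0, 0, 0]
    - [0, 0, 0]
    - [0, 0, 0]
    - [0, 0, 0]
    - [0, 0, 0]
    - [0, 0, 0]
    - [0, 0, 0]
    - [0, 0, 0]
  delta_pos:
    - [0, 0, -2]
    - [0, 0, -3]
    - [0, 0, -3]
    - [0, 2, -3]
    - [0, 3, -2]
    - [0, 3, 0]
    - [0, 3, 0]
    - [0, 2, 0]
    - [0, 0, 0]
    - [0, 0, 0]
  fingers: [0, 0, 0, 0, 0, 0, 0, 0, 0, 0]

```text
t: 15.45
position: [0.5207, -0.2165, 0.2305]
eef_rot: [3.141, 0.001, -0.399]
force: [0.6, 0.0, 0.5]
width: 0.996
```

```bash
python3 look.py s8 side wrist scene; python3 - <<'E'
import pickle;from h import *
a=cv2.imread("pics/s8_side.png")[110:270,160:370];b=cv2.imread("pics/s8_wrist.png")
a=cv2.resize(a,(420,320),interpolation=cv2.INTER_CUBIC);b=cv2.resize(b,(420,315));b=cv2.copyMakeBorder(b,0,5,0,0,0)
s=cv2.imread("pics/s8_scene.png")[165:300,200:390];s=cv2.resize(s,(380,270),interpolation=cv2.INTER_CUBIC);s=cv2.copyMakeBorder(s,0,0,0,40,0)
im=np.vstack([np.hstack([a[:,:380],b[:, :420]])[:320],np.hstack([s,np.zeros((270,380,3),np.uint8)])]);cv2.imwrite("pics/fin.png",im);print(im.shape)
c=pickle.load(open("s8_wrist.pkl","rb"))
aa=-.386;u=np.array([np.cos(aa),np.sin(aa)]);n=np.array([-u[1],u[0]])
for nm,h in(("y",(24,36)),("b",(100,125))):
  for k in blobs(c,*h,140,90,80)[:4]:
    P=np.array([onz(c,p[0],.022)[:2] for p in k]);print(nm,cv2.boundingRect(k),"n",(P@n).min(),(P@n).max(),"u",(P@u).min(),(P@u).max(),strip(c,k)[1])
E
```

```text
side pipe un [0.579  0.1361] r 0.04093839562952343 skew 0.005698120178353083 (228, 150, 59, 50)
wrist pipe un [0.5603 0.111 ] r 0.01564951612206875 skew -0.003122173953314711 (161, 20, 237, 46)
scene pipe un [0.5412 0.14  ] r 0.06632625166198042 skew 1.682489055988325 (279, 210, 50, 48)
t 15.6 tcp un [ 0.564  -0.0015] 0.23080612771527978 [-3.1408  0.0005 -0.3938] F [ 0.5053  0.3883 -0.232 ]
(590, 800, 3)
y (396, 0, 20, 36) n 0.12048595804634439 0.14750080186794517 u 0.6618371096752937 0.6763711227744694 [0.3864061  0.92232877]
y (153, 0, 11, 39) n 0.12036380403390382 0.1497584036431819 u 0.4542947643014652 0.46016141843614816 [0.2713698 0.9624751]
```

View pics/fin.png

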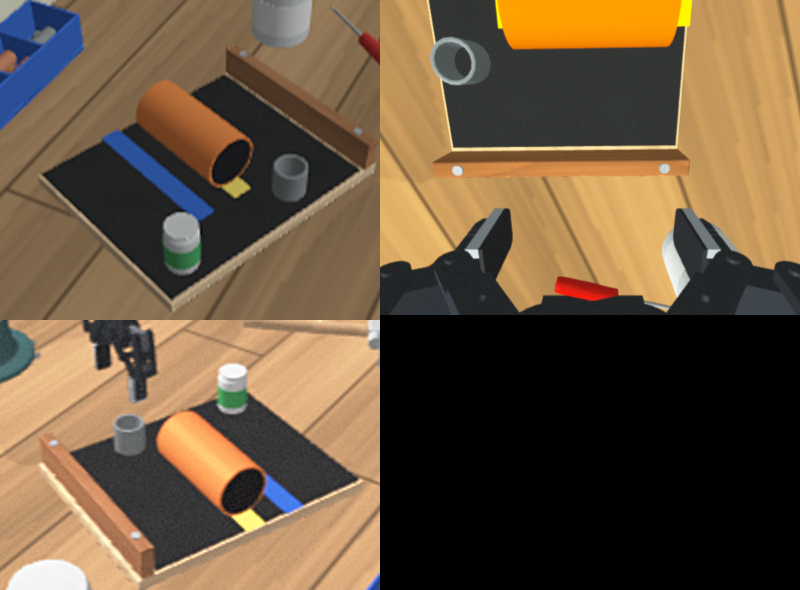

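The final pictures show the pipe lying on the yellow tape, with yellow showing at both ends. The coupler and tin stand where they were, and the hand is clear.

```bash
python3 -c "
from workcell import arm
print(arm.job_done())"
```

```text
the job is handed in; nothing more can be done
None
```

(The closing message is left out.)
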